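Check in a crate of sample jars with the inspection mirror

ROBOT

A 7-joint arm with a two-finger parallel gripper is mounted at the origin on the work surface. World frame = base frame: x ahead of the robot, y to its left, z up, the work surface at z = 0. Lengths are in m, angles in rad, forces in N, time in s.
With the tool pointing down it reaches from about 0.425 to 0.925 m from the base axis. Payload 6.8 kg.
Tool frame: the origin (TCP) lies midway between the tips of the shut fingers; the grasp point (between the pads) lies 19 mm behind it (pinch_z is the distance from the TCP to the grasp point, in m); z points along the fingers, y is the line along which they close (so a half turn about z gives the same grasp; the last joint's range is limited). The gripper opens to 88 mm and grips with 3 to 60 N. Pads are 20 mm wide; open, the fingers measure 115 mm over their backs; the gripper's body (75 mm by 178 mm) begins 61 mm behind the grasp point.
Start: joints at [-1.269, 0.477, 0.022, 1.555, -0.011, 1.109, -0.083], TCP at [0.269, 0.619, 0.223] pointing down, gripper open.
Joint ranges: [-2.96, 2.96], [-0.34, 2.1], [-1.41, 1.46], [0.24, 2.44], [-1.37, 4.51], [0.17, 1.92], [-2.96, 2.96]. Speed limits (rad/s): [2.39, 2.39, 3.14, 3.14, 3.14, 3.14, 3.14].

INTERFACE

Orientations are given as [roll, pitch, yaw] about the fixed x, y, z axes, in that order (R = Rz(yaw) Ry(pitch) Rx(roll)).
In Python, from station import get_state, camera, close_job, look_for, cut_out, place_of, pinch_z gives the robot as it stands. The module is installed in compiled form; this text tells all that it offers.
- The arm moves only by the shell command python3 -m jog 'ROWS'. ROWS is JSON, one flat list of numbers, 7 for each row, row after row: the turn, a rotation vector about the tool's x, y, z in units of 10 degrees (1.0 is 10 degrees), then the shift along the tool's x, y, z in units of 40 mm (1.0 is 40 mm), then the finger opening in mm, from 0 to 87.8. A call has 1 to 10 rows; each row shifts and turns the commanded pose from where the row before left it, along the tool's axes as they then stand; what a row does not reach is not made up. A row lasts 1/8 s, in which the tool goes at most 62.5 mm and 10.7 degrees, less where a joint would pass 70% of its speed; a pose out of reach is approached as far as the arm can. A call is refused whole if a number of a shift passes 1 or a number of a turn 1, either way. A call with a gripper value outside its range is refused whole. The fingers move at their own pace and stop on an object; the grip force is fixed at half the most. Time passes only in rows, so rows that do not move let the fingers close. It gives the time, the measured TCP pose, the force, the opening and the grip force at its end, in the units of the state.
- get_state(): the state, without advancing time (a new reading comes with each control period).
- camera(name): name is "scene" or "top"; returns a dict with "frame" (384x512x3 uint8, blue, green, red), "K" (3x3 intrinsics, pixels), "cam_to_world" (4x4, takes a point from camera to world coordinates). Camera axes: x right, y up, looking along -z (the intrinsics and any distortion apply to the point x, -y, -z); pixel columns grow to the right and rows downward; lengths in m; the calibration is good to about 2 mm. A picture is of the moment at which its call begins. There is no depth.
- close_job(): hands the job in; it is judged then, once.
Trained networks look in a picture, given as the dict that the camera call returned (one of the last four; its "shot" number tells which), for a name from the list of things; names that differ only in an ending like _2 or _b are one class to them, and where a whole thing is asked for, a point or a joint stands for the part that bears it (a point fixed in the world has none). Each returns a list of dicts, best first, with "confidence" (0 to 1); they miss things now and then, are a little off and sometimes report something else, mostly with a low value. They report only what shows in the picture. A call takes as long as a camera call. They do not tell look-alikes from the thing itself.
- look_for(thing, picture): "box" ([left, top, right, bottom] in pixels, round what is visible of it).
- cut_out(thing, picture): "mask" (384x512 bool, what is visible of it) and "box" ([left, top, right, bottom] in pixels, round what is visible of it).
- place_of(thing, picture): "uv" ([column, row] in pixels: a listed point, or the origin of a listed thing).
The state is a dict: "time": time; "joints": joint angles; "joint_velocities": joint speeds; "joint_torque": joint torques, N m; "tcp_pos": TCP position; "orientation": TCP orientation; "wrist_force": force on the tool from outside, world axes, zero at the start; "moment": the same for the moment, N m; "gripper_width": opening from 0.0 (shut) to 1.0 (fully open); "grip_force": force on a finger pad.
Only numpy, scipy, OpenCV 4.12 (cv2) and the standard library are available. Lean on these libraries where they do the work, as an engineer would, in place of code of your own. Each camera call takes 0.05 s, during which the arm holds its last target. There are 200 camera calls.

TASK

Put the two sample jars that stand on the table upright into the two free cells of the divided crate, one on each felt pad, setting them down without dropping them, let go of them, and leave everything else where it is. Then turn the small swivel mirror against its spring until the tag on the crate's side appears to the inspection camera in the middle of the mirror. Finish while still holding the mirror still at that angle with the gripper: let go and it springs back.

Things in the scene. Friction and masses are not known exactly. Their poses are not given: they have to be found in the camera images.
- jar_a: One of the two loose sample jars to be loaded: glass, with a paper label and a steel screw lid, 46 mm in diameter with straight sides up to 75 mm, above that a neck 38 mm wide and from 89 mm a lid 42 mm wide; 105 mm tall, 0.14 to 0.28 kg, standing on the table to the right of the crate. Origin at the centre of its underside, z up along the jar.
- jar_b: The other loose sample jar, the same in every way as jar_a.
- jar_c: An identical jar that already stands in one of the crate's cells; it stays there, upright.
- jar_d: The second jar that already stands in the crate; it stays there, upright.
- crate: Fixed wooden crate, 165 x 165 mm outside, 55 mm high, with walls, dividers and floor 5 mm thick: 2 x 2 open-topped square cells, 75 mm wide inside, their centres 40 mm either way from the crate's centre along its x and y. Origin at the centre of its underside; z up; the tag is on its +y side. A jar stands 50 mm above the crate's rim (53 mm on a pad).
- pad_a: Fixed grey felt disc (firm), 56 mm in diameter, 3 mm thick, on the floor of one free cell of the crate, in the cell's centre. A jar goes on it. Origin at the centre of its underside, 5 mm above the table.
- pad_b: The same kind of felt disc, in the other free cell. Which two cells are free changes.
- tag (a point): Centre of the face of the crate's tag: a white plate, 38 x 36 mm with a black dot, in a black holder that stands out 10 mm from the middle of the crate's outer +y side, 31 mm above the table.
- station: Fixed inspection station: a steel base plate 100 mm wide and 12 mm thick, reaching from 50 mm behind to 250 mm ahead of its origin along its x. Origin on the table, directly under the mirror's upright turning axis. Its +x points from the mirror to the camera.
- camera_lens (a point): Centre of the front of the inspection camera's lens. The camera is a grey box 50 x 44 x 44 mm with a black lens barrel, at the far end of the station's base, its lens 172 mm from the mirror's axis and 54 mm above the table. It looks level, straight at the mirror's axis.
- mirror: Flat upright mirror, 88 mm wide, 78 mm tall, in a white frame 96 x 86 mm. Origin on its upright turning axis, which lies in the reflecting face, 21 mm above the table; +x is that face's normal, z up. At rest +x points at the camera (angle 0). It turns only clockwise seen from above, 0 to 1.3 rad, against a spring: 0.02 N m at 0, plus 0.08 N m per rad. The tag needs about 0.3 to 1.05 rad.
- mirror_grip (a point): Point to grip the mirror: on the turning axis, 130 mm above the table, in an aluminium grip bar on top of the mirror, 14 mm thick along the mirror's x, 44 mm long along its y, from 106 mm to 146 mm above the table, centred on the axis.
- sight: Not a thing to touch: the camera's line of sight after the mirror, seen from above. Origin on the mirror's axis, 54 mm above the table; its +x points along the reflected line of sight, y to the left of it. It turns twice as far as the mirror (from pointing at the camera at rest), so it meets the tag when the mirror's +x bisects the directions from the axis to lens and to tag.
- cheese_1: Bystander: rind-coloured cheese wheel, 110 mm in diameter, 55 mm high, beyond the crate. Origin under its centre.
- cheese_2: Bystander: pale cheese wheel, 116 mm in diameter, 58 mm high, at the far right. Origin under its centre.
- cheese_3: Bystander: dark cheese wheel, 110 mm in diameter, 52 mm high, on the left. Origin under its centre.
- salt_tin: Bystander: plain aluminium tin, 60 mm in diameter, 70 mm high, between crate and station on the robot's side. Origin under its centre.
- rind_brush: Bystander: brush with a handle, lying flat to the left of the station.
- spatula: Bystander: spatula lying flat to the right, beyond the loose jars.
Things that resemble listed ones, but are neither listed nor needed, are in the scene too. Leave any orange or purple look-alike of the crate alone.

How it is judged:
On the way, in this order (a step that is already met when the one before it is completed fails the run):
1. both jars stand upright in free cells of the crate, let go (x of jar_a in the frame of crate between -0.08 and 0.08 m and y of jar_a in the frame of crate between -0.08 and 0.08 m and z of each of jar_a, jar_b in the frame of crate below 0.014 m and angle between each of jar_a, jar_b's own z axis and vertical below 0.12 rad and x of jar_b in the frame of crate between -0.08 and 0.08 m and y of jar_b in the frame of crate between -0.08 and 0.08 m and contact force between each of jar_a, jar_b and the fingers below 0.05 N), for 0.2 s.
2. the mirror, held, shows the tag to the camera (y of tag in the frame of sight between -0.025 and 0.025 m and x of tag in the frame of sight above 0.08 m and contact force between the fingers and mirror above 0.5 N and angular speed of mirror below 0.1 rad/s), for 0.2 s.
At the end, for the whole second after the job is handed in: All four jars stand in the crate within 7 degrees of upright, feet under 14 mm above the table, jar_a and jar_b let go; the reflected line of sight passes within 25 mm sideways of the tag's centre; the fingers press the mirror with over 0.5 N and it turns slower than 0.1 rad/s (all of step 1 and all of step 2 and x of jar_c in the frame of crate between -0.08 and 0.08 m and y of jar_c in the frame of crate between -0.08 and 0.08 m and z of each of jar_c, jar_d in the frame of crate below 0.014 m and angle between each of jar_c, jar_d's own z axis and vertical below 0.12 rad and x of jar_d in the frame of crate between -0.08 and 0.08 m and y of jar_d in the frame of crate between -0.08 and 0.08 m); the arm keeps its last pose, push and grip.
It fails at once if a loose jar is dropped: it moves faster than 0.6 m/s out of the fingers ((linear speed of jar_a above 0.6 m/s and contact force between jar_a and the fingers below 0.05 N) or (linear speed of jar_b above 0.6 m/s and contact force between jar_b and the fingers below 0.05 N)).
It fails at once if a jar already in the crate is tipped over 17 degrees or lifted 20 mm (angle between any of jar_c, jar_d's own z axis and vertical above 0.3 rad or height (world z) of any of jar_c, jar_d above 0.025 m).
It fails at once if a cheese, the tin, the brush or the spatula is moved more than 30 mm (distance of any of cheese_1, cheese_2, cheese_3, salt_tin, rind_brush, spatula from where it was at the start of the episode above 0.03 m).
It also fails if it takes over 56 s, if anything falls off the work surface, if the arm or the gripper's body presses on something with over 40 N, if the wrist force passes 120 N, or if a joint passes its speed limit or range.

## Working session

There is one attempt and no reset: what is moved stays moved. The work goes in short steps, Python scripts to look and compute and a shell command to move; the robot and the scene stay as the last step left them, time stands still between calls to the robot, and variables do not carry over. Pictures are saved under pics/ and viewed, at most 10 in all, crops included, and the job is handed in when it is done.

```bash
mkdir -p pics; cat > h.py <<'E'
import numpy as np, cv2
from station import *
def ray(p,uv):
    K=p["K"];T=p["cam_to_world"]
    d=np.linalg.inv(K)@np.array([uv[0],uv[1],1.0]); d=T[:3,:3]@np.array([d[0],-d[1],-d[2]])
    return T[:3,3],d
def at(p,uv,z):
    o,d=ray(p,uv); return o+d*(z-o[2])/d[2]
def proj(p,X):
    T=p["cam_to_world"];c=T[:3,:3].T@(np.array(X)-T[:3,3]);c=p["K"]@np.array([c[0],-c[1],-c[2]]);return c[:2]/c[2]
E
python3 - <<'E'
from h import *
np.set_printoptions(precision=3,suppress=True)
ims=[]
for n in("top","scene"):
    p=camera(n);ims.append(p["frame"]);print(n,p["cam_to_world"][:3,3])
    for t,z in(("jar_a",0),("crate",0),("pad_a",.005),("tag",.031),("station",0),("camera_lens",.054),("mirror_grip",.13),("salt_tin",0),("cheese_1",0)):
        for r in place_of(t,p)[:5]:
            print(t,np.round(r["uv"]),round(r["confidence"],2),at(p,r["uv"],z)[:2])
    cv2.imwrite(f"pics/{n}0.png",cv2.resize(p["frame"],(800,600)))
s=get_state();print(s, pinch_z)
E
```

```text
top [ 0.384 -0.017  1.245]
jar_a [340. 183.] 0.78 [ 0.592 -0.298]
jar_a [263. 177.] 0.6 [ 0.612 -0.051]
jar_a [253. 201.] 0.55 [ 0.535 -0.018]
jar_a [355. 231.] 0.51 [ 0.438 -0.34 ]
jar_a [270. 194.] 0.36 [ 0.557 -0.071]
crate [407. 273.] 0.9 [ 0.307 -0.494]
crate [269. 193.] 0.86 [ 0.561 -0.069]
crate [321. 286.] 0.81 [ 0.269 -0.228]
pad_a [274. 212.] 0.69 [ 0.5   -0.084]
tag [299. 270.] 0.97 [ 0.319 -0.156]
tag [242. 178.] 0.92 [0.603 0.017]
tag [376. 270.] 0.65 [ 0.319 -0.391]
tag [331. 141.] 0.29 [ 0.723 -0.268]
tag [162. 184.] 0.18 [0.587 0.269]
station [160. 185.] 0.97 [0.588 0.281]
camera_lens [193. 135.] 0.7 [0.737 0.17 ]
camera_lens [386. 162.] 0.42 [ 0.647 -0.43 ]
mirror_grip [152. 176.] 0.52 [0.593 0.275]
salt_tin [198. 237.] 0.61 [0.42  0.157]
salt_tin [113. 259.] 0.41 [0.352 0.421]
cheese_1 [113. 259.] 0.72 [0.352 0.423]
cheese_1 [262. 128.] 0.6 [ 0.777 -0.049]
cheese_1 [330. 142.] 0.57 [ 0.727 -0.268]
scene [ 1.188 -1.226  1.232]
jar_a [226. 279.] 0.72 [ 0.594 -0.301]
jar_a [249. 219.] 0.66 [ 0.53  -0.005]
jar_a [236. 231.] 0.66 [ 0.52  -0.085]
jar_a [177. 270.] 0.62 [ 
[... 732 characters left out ...]
54. 151.] 0.75 [0.346 0.414]
cheese_1 [309. 244.] 0.72 [ 0.782 -0.035]
cheese_1 [269. 282.] 0.7 [ 0.73  -0.253]
cheese_1 [248. 232.] 0.58 [ 0.559 -0.072]
cheese_1 [237. 232.] 0.27 [ 0.522 -0.085]
{'time': 1.0, 'joints': array([-1.269,  0.477,  0.022,  1.555, -0.012,  1.109, -0.083]), 'joint_velocities': array([ 0.002, -0.002, -0.   , -0.   , -0.001, -0.   , -0.001]), 'joint_torque': array([  0.   , -58.274,   1.533, -27.293,  -0.054,   0.01 ,   0.   ]), 'tcp_pos': array([0.269, 0.619, 0.223]), 'orientation': array([ 3.142, -0.   ,  2.732]), 'wrist_force': array([-0.106,  0.491, -0.256]), 'moment': array([ 0.039,  0.065, -0.041]), 'grip_force': 0.0, 'gripper_width': 0.9994792043629518} 0.0187
```

View images.

View pics/top0.png

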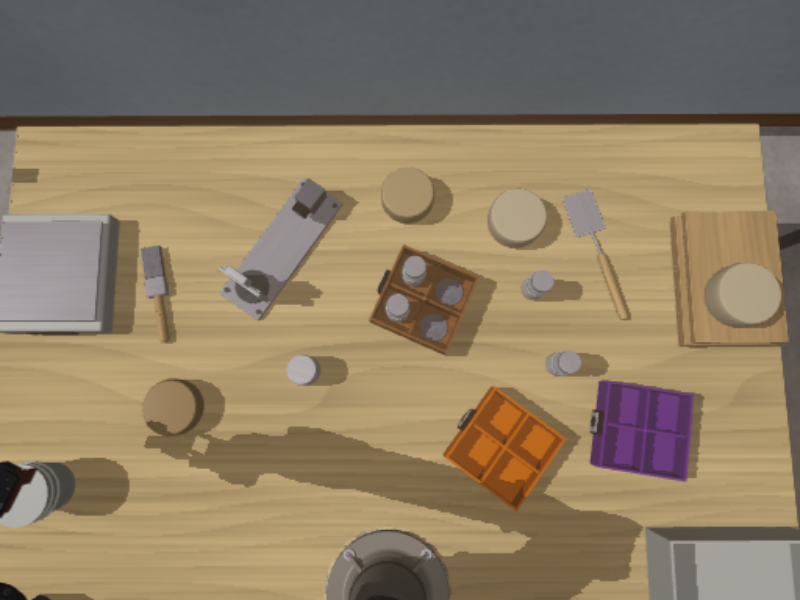

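View pics/scene0.png

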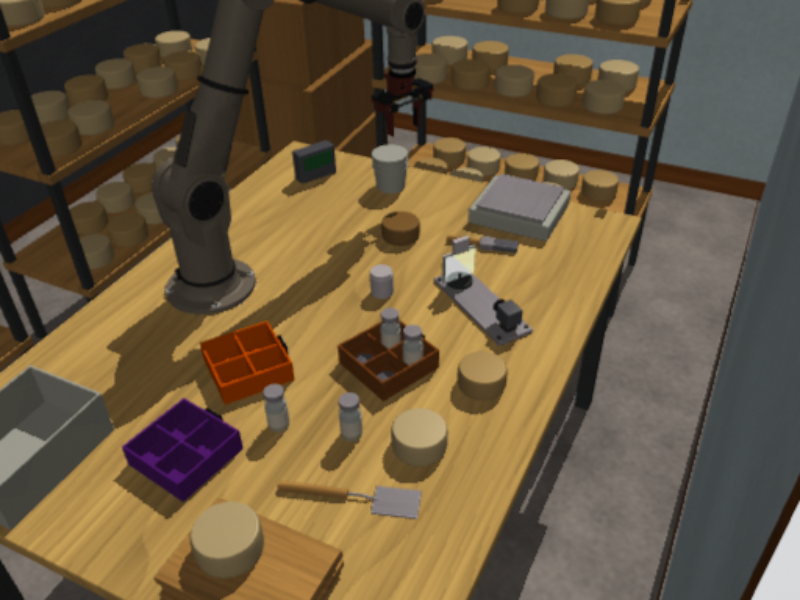

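Brown crate at (423,300) in the 800-wide top view. Look-alikes are orange (505,445) and purple (643,430). jar_c/d are at (413,268) and (398,307), and the loose jars are at (538,286) and (563,363). I choose the brown crate and those two loose jars, and check with an overlay crop.

```bash
python3 - <<'E'
from h import *
from scipy.optimize import least_squares
np.set_printoptions(precision=4,suppress=True)
tp,sc=camera("top"),camera("scene")
# crate corners: hull vertices of brown mask in top view -> minAreaRect
m=cut_out("crate",tp)
for r in m[:4]:
    k=r["mask"].astype(np.uint8); rc=cv2.minAreaRect(cv2.findNonZero(k)); print(r["confidence"],r["box"],rc)
def fit(obs,x0): # obs: (pic, uv, local->world fn)
    return least_squares(lambda v:np.concatenate([proj(p,f(v))-uv for p,uv,f in obs]),x0,loss="soft_l1")
def best(t,p,X):
    l=place_of(t,p); g=proj(p,X); l=[r for r in l if np.linalg.norm(r["uv"]-g)<9]
    return [np.array(r["uv"]) for r in l[:1]]
def W(v,a): c,s=np.cos(v[2]),np.sin(v[2]);return [v[0]+c*a[0]-s*a[1],v[1]+s*a[0]+c*a[1],a[2]]
v0=[.562,-.069,-.449]
for loc in [(t,a) for t,a in(("crate",(0,0,0)),("tag",(0,.0925,.031)))]: print(loc,[(best(loc[0],p,W(v0,loc[1])),proj(p,W(v0,loc[1]))) for p in(tp,sc)])
obs=[(p,u,(lambda v,a=a:W(v,a))) for t,a in(("crate",(0,0,0)),("tag",(0,.0925,.031))) for p in(tp,sc) for u in best(t,p,W(v0,a))]
v=fit(obs,v0).x;print("crate",v)
for nm,x0 in(("j1",[.593,-.3]),("j2",[.433,-.338])):
    obs=[(p,u,lambda v:[v[0],v[1],0]) for p in(tp,sc) for u in best("jar_a",p,x0+[0])]
    print(nm,fit(obs,x0).x,len(obs))
s0=[.592,.276,-.61]
obs=[(p,u,(lambda v,a=a:W(v,a))) for t,a in(("station",(0,0,0)),("camera_lens",(.172,0,.054)),("mirror_grip",(0,0,.13))) for p in(tp,sc) for u in best(t,p,W(s0,a))]
print("station",fit(obs,s0).x,len(obs))
f=cv2.resize(tp["frame"],None,fx=6,fy=6,interpolation=cv2.INTER_CUBIC)
for z,c in((.055,(0,255,0)),):
    q=np.array([proj(tp,W(v,(.0825*a,.0825*b,z))) for a,b in((1,1),(1,-1),(-1,-1),(-1,1))])
    cv2.polylines(f,[np.int32((q+.5)*6)],True,c,1)
for a in(1,-1): cv2.circle(f,tuple(np.int32((proj(tp,W(v,(.04*a,-.04,.008)))+.5)*6)),3,(0,0,255),-1)
for X in([.593,-.3],[.433,-.338]):
    for z,R,c in((.105,.021,(0,255,0)),(0,.023,(255,0,0))):
        t=np.linspace(0,6.28,40);q=np.array([proj(tp,[X[0]+R*np.cos(i),X[1]+R*np.sin(i),z]) for i in t]);cv2.polylines(f,[np.int32((q+.5)*6)],True,c,1)
cv2.imwrite("pics/crop1.png",f[900:1500,1380:2180])
E
```

```text
0.87 [231.8, 156.9, 305.6, 225.7] ((269.5946960449219, 191.12461853027344), (57.9704475402832, 55.69489288330078), 22.520565032958984)
0.79 [376.6, 244.4, 444.0, 310.8] ((410.637939453125, 275.3448486328125), (65.12606048583984, 56.52751541137695), 9.162347793579102)
0.55 [283.4, 247.1, 360.7, 328.1] ((320.9797058105469, 285.6283874511719), (64.16870880126953, 57.31009292602539), 35.53767395019531)
('crate', (0, 0, 0)) [([array([268. , 193.6])], array([268.9848, 192.3586])), ([array([248.6, 233.3])], array([248.6  , 232.025]))]
('tag', (0, 0.0925, 0.031)) [([array([243.3, 180.9])], array([242.7624, 178.4078])), ([array([270.2, 215.4])], array([268.2769, 214.9269]))]
crate [ 0.5595 -0.068  -0.4807]
j1 [ 0.5916 -0.3041] 2
j2 [ 0.4325 -0.3331] 2
station [ 0.6025  0.2773 -0.6393] 5
```

View pics/crop1.png

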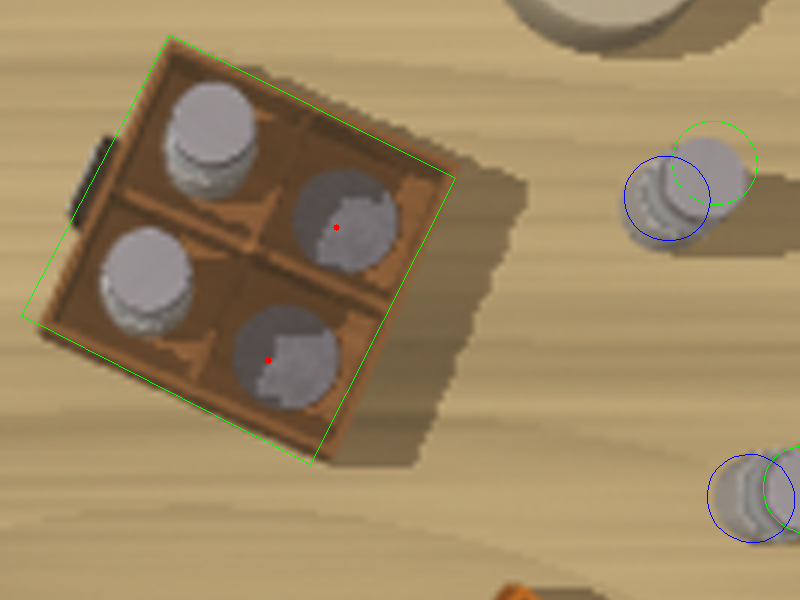

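```bash
python3 - <<'E'
from h import *
from scipy.optimize import least_squares
np.set_printoptions(precision=4,suppress=True)
tp=camera("top")
px=lambda x,y:np.array([(1380+x)/6-.5,(900+y)/6-.5])
P=[(px(345,221),(.04,-.04,.008)),(px(286,357),(-.04,-.04,.008)),(px(170,37),(.0825,.0825,.055)),(px(460,170),(.0825,-.0825,.055)),(px(334,460),(-.0825,-.0825,.055)),(px(38,325),(-.0825,.0825,.055))]
def W(v,a): c,s=np.cos(v[2]),np.sin(v[2]);return [v[0]+c*a[0]-s*a[1],v[1]+s*a[0]+c*a[1],a[2]]
r=least_squares(lambda v:np.concatenate([proj(tp,W(v,a))-u for u,a in P]),[.56,-.07,-.46]);v=r.x
print(v,r.fun.reshape(-1,2))
for a in(1,-1):print("cell",W(v,(.04*a,-.04,.008)),"direct",at(tp,P[0 if a>0 else 1][0],.008))
print("tag",W(v,(0,.0925,.031)))
print("jar1 from lid",at(tp,px(705,180),.105))
f=cv2.resize(tp["frame"],None,fx=6,fy=6,interpolation=cv2.INTER_CUBIC)
a=f[1260:1500,2060:2300]; b=f[820:1300,750:1310]   # jar2, station
o=np.zeros((480,800,3),np.uint8);o[:240,:240]=a;o[:,240:]=b;cv2.imwrite("pics/crop2.png",o)
print(tp["K"],tp["cam_to_world"])
E
```

```text
[ 0.5599 -0.0737 -0.4299] [[ 0.1242  0.1446]
 [-0.2     0.2023]
 [-0.0012  0.0553]
 [ 0.4514 -0.5131]
 [-0.1043  0.0221]
 [-0.2668  0.0849]]
cell [np.float64(0.5796281486049298), np.float64(-0.1267528888905594), 0.008] direct [ 0.5801 -0.1264  0.008 ]
cell [np.float64(0.5069060272035252), np.float64(-0.09341382683297668), 0.008] direct [ 0.5075 -0.0941  0.008 ]
tag [np.float64(0.5984849094370989), np.float64(0.010362655709308527), 0.031]
jar1 from lid [ 0.5845 -0.295   0.105 ]
[[392.2191   0.     251.3666]
 [  0.     392.2191 189.4536]
 [  0.       0.       1.    ]] [[-0.0028  0.9888 -0.1493  0.3835]
 [-1.     -0.0033 -0.0032 -0.0166]
 [-0.0037  0.1493  0.9888  1.2453]
 [ 0.      0.      0.      1.    ]]
```

View pics/crop2.png

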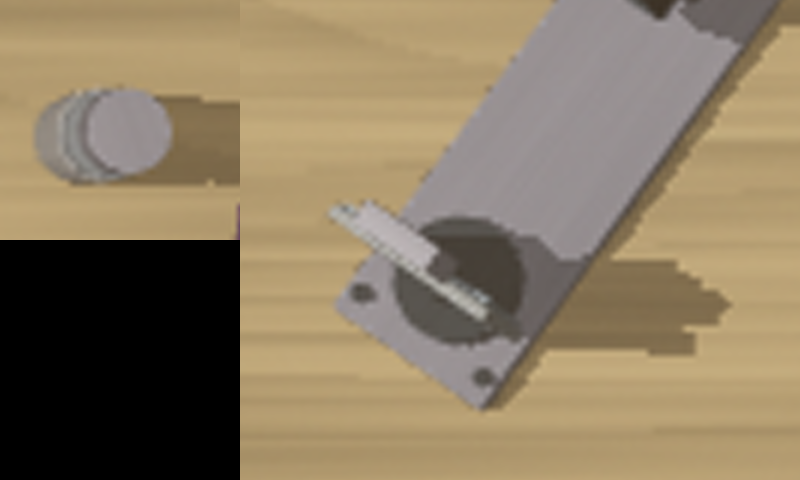

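```bash
python3 - <<'E'
from h import *
np.set_printoptions(precision=4,suppress=True)
tp=camera("top")
q=lambda x,y:np.array([x/6-.5,y/6-.5])
print("jar2",at(tp,q(2190,1392),.105))
A,B=at(tp,q(750+97,820+305),.012),at(tp,q(750+244,820+408),.012)
d=B-A;print(A,B,np.linalg.norm(d),"station yaw",np.arctan2(d[0],-d[1]), np.arctan2(d[1],d[0])+np.pi/2)
y=np.arctan2(d[1],d[0])+np.pi/2
for y in(y,-.62,-.6): print("axis",(A+B)/2+.05*np.array([np.cos(y),np.sin(y),0]))
print("disc",at(tp,q(970,1101),.02))
print("bar centre?",at(tp,q(750+165,820+238),.146))
for v in (camera("scene"),tp):
  for t,z in(("camera_lens",.054),("mirror_grip",.13)): print(t,[at(v,r["uv"],z)[:2] for r in place_of(t,v)[:1]])
E
```

```text
jar2 [ 0.4317 -0.3395  0.105 ]
[0.5789 0.3402 0.012 ] [0.5236 0.2604 0.012 ] 0.09705784019570828 station yaw -0.6058131142943485 -0.6058131142943486
axis [0.5924 0.2718 0.012 ]
axis [0.592  0.2712 0.012 ]
axis [0.5925 0.272  0.012 ]
disc [0.5902 0.2733 0.02  ]
bar centre? [0.5898 0.2703 0.146 ]
camera_lens [array([0.7422, 0.1678])]
mirror_grip [array([0.6128, 0.2737])]
camera_lens [array([0.7263, 0.1645])]
mirror_grip [array([0.5914, 0.2689])]
```

```bash
python3 -m jog '[0,0,0,-0.9,-1,0,85, 0,0,0,-0.9,-1,0,85, 0,0,0,-0.9,-1,0,85, 0,0,0,-0.9,-1,0,85, 0,0,0,-0.9,-1,0,85, 0,0,0,-0.9,-1,0,85, 0,0,0,-0.9,-1,0,85, 0,0,0,-0.9,-1,0,85, 0,0,0,-0.9,-1,0,85, 0,0,0,-0.9,-1,0,85]'
python3 -m jog '[0,0,0,-0.9,-1,0,85, 0,0,0,-0.9,-1,0,85, 0,0,0,-0.9,-1,0,85, 0,0,0,-0.9,-1,0,85, 0,0,0,-0.9,-1,0,85, 0,0,0,-0.9,-1,0,85, 0,0,0,-0.9,-1,0,85, 0,0,0,-1,-0.8,0,85, 0,0,0,0,0,0,85]'
cat > w.py <<'E'
import sys
from h import *
s=get_state();t=np.array(s["tcp_pos"]);y=s["orientation"][2]
d=np.array([float(a) for a in sys.argv[1:4]])-t
print("t",round(s["time"],2),"tcp",t.round(4),"rpy",np.round(s["orientation"],3),"units",np.round([(d[0]*np.cos(y)+d[1]*np.sin(y))/.04,(d[0]*np.sin(y)-d[1]*np.cos(y))/.04,-d[2]/.04],2),"F",np.round(s["wrist_force"],1),s["gripper_width"])
E
python3 w.py .5845 -.295 .047
```

```text
time: 3.65
tcp_pos: [0.4403, 0.1072, 0.2231]
orientation: [3.141, 0.001, 2.732]
wrist_force: [1.2, 0.4, -0.3]
gripper_width: 0.97
grip_force: 0.0
time: 4.78
tcp_pos: [0.5833, -0.298, 0.2223]
orientation: [-3.139, 0.001, 2.727]
wrist_force: [0.2, 0.5, -0.2]
gripper_width: 0.968
grip_force: 0.0
t 4.78 tcp [ 0.5833 -0.298   0.2223] rpy [-3.139e+00  1.000e-03  2.727e+00] units [0.   0.08 4.38] F [ 0.2  0.5 -0.2] 0.9683541686223892
```

```bash
python3 -m jog '[0,0,0,0,0.08,0.9,85, 0,0,0,0,0,1,85, 0,0,0,0,0,1,85, 0,0,0,0,0,1,85, 0,0,0,0,0,0.5,85, 0,0,0,0,0,0,85]'; python3 - <<'E'
from h import *
p=camera("scene");cv2.imwrite("pics/g1.png",cv2.resize(p["frame"][200:340,140:320],(760,592),interpolation=cv2.INTER_CUBIC))
E
```

```text
time: 5.52
tcp_pos: [0.5839, -0.2898, 0.0458]
orientation: [3.141, -0.002, 2.732]
wrist_force: [-0.0, -0.2, -0.8]
gripper_width: 0.964
grip_force: 0.0
```

View pics/g1.png

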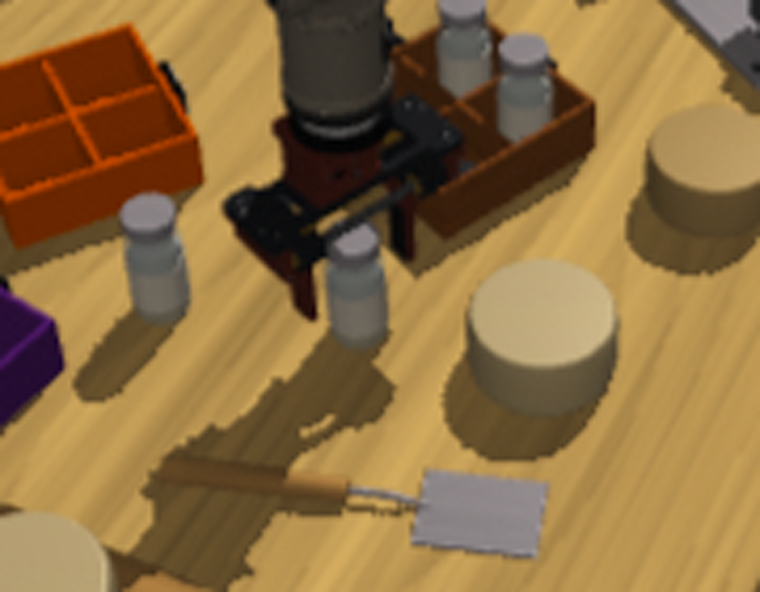

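```bash
python3 - <<'E'
from h import *
np.set_printoptions(precision=4,suppress=True)
p=camera("scene")
c=lambda X:((proj(p,X)+.5-[140,200])*[760/180,592/140]).round(1)
for X in([.5845,-.295],[.5916,-.3041],[.4317,-.3395]): print(X,c([*X,0]),c([*X,.105]), "front foot", c([X[0]+.016,X[1]-.016,0]))
print("tcp",c([.5839,-.2898,.0458]))
for r in cut_out("jar_a",p):
    b=(np.array(r["box"]).reshape(2,2)-[140,200])*4.22; print(r["confidence"],b.round().ravel())
E
```

```text
[0.5845, -0.295] [356.1 326. ] [347.4 231.5] front foot [364.1 346.8]
[0.5916, -0.3041] [358.4 336.9] [349.8 242.4] front foot [366.5 358. ]
[0.4317, -0.3395] [160.5 302.6] [143.8 208.6] front foot [166.4 322.9]
tcp [355.  280.9]
0.85 [487.  27. 558. 134.]
0.77 [105. 190. 189. 322.]
0.59 [434. -24. 491.  96.]
0.55 [323. 230. 386. 359.]
0.5 [650.  96. 786. 243.]
0.2 [458. 259. 614. 418.]
```

```bash
python3 -m jog '[0,0,0,-0.1,-0.15,0,85, 0,0,0,0,0,0,40, 0,0,0,0,0,0,40, 0,0,0,0,0,0,40, 0,0,0,0,0,0,40, 0,0,0,0,0,0,40]'
python3 -m jog '[0,0,0,0,0,-0.5,40, 0,0,0,0,0,-1,40, 0,0,0,0,0,-1,40, 0,0,0,0,0,0,40]'
python3 w.py .5796 -.1268 .058
```

```text
time: 6.42
tcp_pos: [0.586, -0.2974, 0.0466]
orientation: [3.141, -0.0, 2.732]
wrist_force: [0.1, 2.0, 0.0]
gripper_width: 0.522
grip_force: 29.8
time: 6.92
tcp_pos: [0.5877, -0.2995, 0.1511]
orientation: [-3.142, 0.007, 2.731]
wrist_force: [0.4, 0.3, -2.1]
gripper_width: 0.52
grip_force: 29.8
t 6.92 tcp [ 0.5877 -0.2995  0.1511] rpy [-3.142  0.007  2.731] units [1.91 3.88 2.33] F [ 0.4  0.3 -2.1] 0.5199464011147202
```

```bash
python3 -m jog '[0,0,0,0.2,0.5,0,40, 0,0,0,0.45,0.9,0,40, 0,0,0,0.45,0.9,0,40, 0,0,0,0.45,0.9,0,40, 0,0,0,0.35,0.6,0,40, 0,0,0,0,0.1,0,40, 0,0,0,0,0,0,40]'
python3 w.py .5796 -.1268 .0546
python3 - <<'E'
from h import *
p=camera("scene");cv2.imwrite("pics/g2.png",cv2.resize(p["frame"][160:280,190:350],(800,600),interpolation=cv2.INTER_CUBIC))
c=lambda X:((proj(p,X)+.5-[190,160])*5).round(1)
z=.104
for X in([.5796,-.1268],):print("want foot",c([*X,z]),"lid top",c([*X,z+.105]))
for d in(.01,):print(c([.5796+d,-.1268,z]),c([.5796,-.1268+d,z]))
E
```

```text
time: 7.8
tcp_pos: [0.5777, -0.1239, 0.1458]
orientation: [-3.141, -0.001, 2.733]
wrist_force: [0.1, 0.3, -2.0]
gripper_width: 0.518
grip_force: 29.8
t 7.8 tcp [ 0.5777 -0.1239  0.1458] rpy [-3.141e+00 -1.000e-03  2.733e+00] units [-0.07 -0.05  2.28] F [ 0.1  0.3 -2. ] 0.5179724013284321
want foot [275.7 311.3] lid top [270. 192.]
[288.8 315.4] [282.3 302.4]
```

View pics/g2.png

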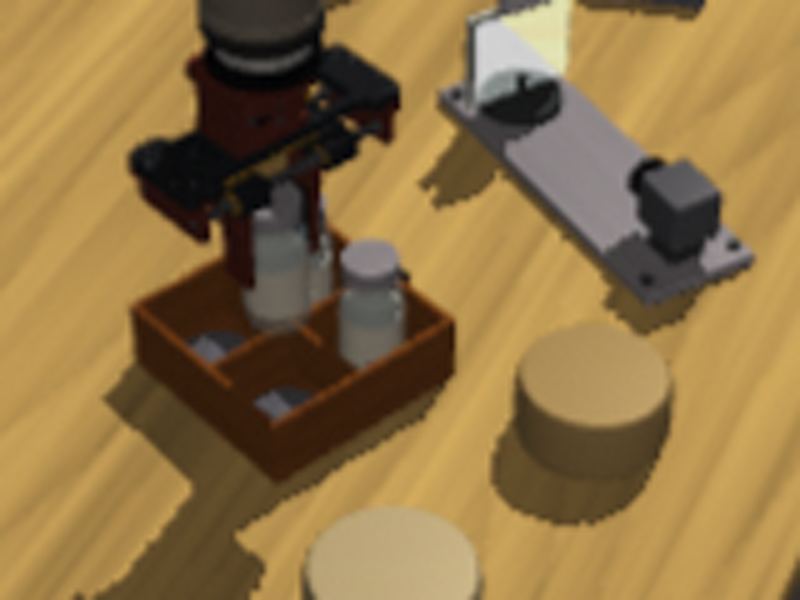

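```bash
python3 -m jog '[0,0,0,-0.07,-0.05,0.5,40, 0,0,0,0,0,0.7,40, 0,0,0,0,0,0.6,40, 0,0,0,0,0,0.25,40, 0,0,0,0,0,0,40, 0,0,0,0,0,0,40]'; python3 w.py .5796 -.1268 .0546
```

```text
time: 8.6
tcp_pos: [0.5805, -0.128, 0.0652]
orientation: [3.141, 0.001, 2.731]
wrist_force: [0.3, 0.1, -2.7]
gripper_width: 0.52
grip_force: 29.8
t 8.6 tcp [ 0.5805 -0.128   0.0652] rpy [3.141e+00 1.000e-03 2.731e+00] units [0.03 0.02 0.27] F [ 0.3  0.1 -2.7] 0.5204271811441041
```

```bash
python3 -m jog '[0,0,0,0,0,0.12,40, 0,0,0,0,0,0.1,40, 0,0,0,0,0,0.06,40, 0,0,0,0,0,0,40]'; python3 w.py .5796 -.1268 .0546
```

```text
time: 9.1
tcp_pos: [0.5808, -0.1272, 0.0543]
orientation: [3.141, 0.001, 2.732]
wrist_force: [-0.8, 0.1, 4.4]
gripper_width: 0.519
grip_force: 29.9
t 9.1 tcp [ 0.5808 -0.1272  0.0543] rpy [3.141e+00 1.000e-03 2.732e+00] units [ 0.03 -0.   -0.01] F [-0.8  0.1  4.4] 0.5192308288491143
```

```bash
python3 -m jog '[0,0,0,0,0,0,62, 0,0,0,0,0,0,62, 0,0,0,0,0,0,62, 0,0,0,0,0,-0.6,62, 0,0,0,0,0,-1,62, 0,0,0,0,0,-1,62, 0,0,0,0,0,-1,62, 0,0,0,0,0,-0.6,75, 0,0,0,0,0,0,85]'; python3 w.py .4317 -.3395 .047
```

```text
time: 10.22
tcp_pos: [0.5812, -0.1279, 0.2232]
orientation: [3.14, 0.004, 2.732]
wrist_force: [0.4, -0.2, -0.8]
gripper_width: 0.898
grip_force: 0.0
t 10.22 tcp [ 0.5812 -0.1279  0.2232] rpy [3.14  0.004 2.732] units [ 1.32 -6.34  4.41] F [ 0.4 -0.2 -0.8] 0.897973799275225
```

```bash
python3 -m jog '[0,0,0,0.1,-0.6,0,85, 0,0,0,0.2,-1,0,85, 0,0,0,0.2,-1,0,85, 0,0,0,0.2,-1,0,85, 0,0,0,0.2,-1,0,85, 0,0,0,0.2,-1,0,85, 0,0,0,0.2,-0.7,0,85, 0,0,0,0,0,0,85]'; python3 w.py .432 -.341 .047
python3 - <<'E'
from h import *
p=camera("scene")
from math import *
for r in cut_out("jar_a",p):print(round(r["confidence"],2),np.round(r["box"],1))
print(proj(p,[.432,-.341,0]),proj(p,[.5808,-.1272,.008]),proj(p,[.5808,-.1272,.113]))
for r in place_of("jar_a",p):print(round(r["confidence"],2),np.round(r["uv"],1))
E
```

```text
time: 11.22
tcp_pos: [0.4279, -0.3405, 0.2203]
orientation: [-3.141, -0.003, 2.725]
wrist_force: [-0.0, 0.5, -0.2]
gripper_width: 0.966
grip_force: 0.0
t 11.22 tcp [ 0.4279 -0.3405  0.2203] rpy [-3.141e+00 -3.000e-03  2.725e+00] units [-0.1   0.03  4.33] F [-0.   0.5 -0.2] 0.9660378986335861
0.85 [167.1 246.  184.7 277.8]
0.8 [251.7 208.  273.6 234.4]
0.78 [236.4 220.2 251.4 244.7]
0.56 [244.3 194.  257.4 222.8]
[177.33633684 271.39158824] [245.8510146 242.170502 ] [244.80215364 219.96129226]
0.83 [176.3 270.9]
0.78 [250.7 219.1]
0.72 [245.6 241.7]
0.62 [259.3 233. ]
```

```bash
python3 -m jog '[0,0,0,-0.08,0,0.9,85, 0,0,0,0,0,1,85, 0,0,0,0,0,1,85, 0,0,0,0,0,1,85, 0,0,0,0,0,0.42,85, 0,0,0,0,0,0,85]'; python3 w.py .432 -.341 .047
```

```text
time: 12.12
tcp_pos: [0.4348, -0.3384, 0.048]
orientation: [3.141, -0.002, 2.733]
wrist_force: [0.4, -0.4, 0.3]
gripper_width: 0.971
grip_force: 0.0
t 12.12 tcp [ 0.4348 -0.3384  0.048 ] rpy [ 3.141e+00 -2.000e-03  2.733e+00] units [ 0.04 -0.09  0.02] F [ 0.4 -0.4  0.3] 0.971100865526721
```

```bash
python3 -m jog '[0,0,0,0,0,0,40, 0,0,0,0,0,0,40, 0,0,0,0,0,0,40, 0,0,0,0,0,0,40, 0,0,0,0,0,0,40]'; python3 w.py .432 -.341 .047
```

```text
time: 12.75
tcp_pos: [0.4351, -0.3393, 0.049]
orientation: [-3.142, 0.001, 2.732]
wrist_force: [-0.6, 0.1, 2.8]
gripper_width: 0.517
grip_force: 30.0
t 12.75 tcp [ 0.4351 -0.3393  0.049 ] rpy [-3.142e+00  1.000e-03  2.732e+00] units [ 0.05 -0.07  0.05] F [-0.6  0.1  2.8] 0.517319953607895
```

```bash
python3 -m jog '[0,0,0,0,0,-0.5,40, 0,0,0,0,0,-1,40, 0,0,0,0,0,-1,40, 0,0,0,0,0,0,40]'; python3 w.py .507 -.0937 .0565
```

```text
time: 13.25
tcp_pos: [0.4362, -0.3402, 0.151]
orientation: [-3.141, 0.005, 2.732]
wrist_force: [0.6, -0.1, -2.3]
gripper_width: 0.517
grip_force: 30.0
t 13.25 tcp [ 0.4362 -0.3402  0.151 ] rpy [-3.141  0.005  2.732] units [0.83 6.36 2.36] F [ 0.6 -0.1 -2.3] 0.5166341825809914
```

```bash
python3 -m jog '[0,0,0,0.1,0.5,0,40, 0,0,0,0.12,0.9,0,40, 0,0,0,0.12,0.9,0,40, 0,0,0,0.12,1,0,40, 0,0,0,0.12,1,0,40, 0,0,0,0.1,0.9,0,40, 0,0,0,0.1,0.7,0,40, 0,0,0,0.05,0.4,0,40, 0,0,0,0,0,0,40]'; python3 w.py .507 -.0937 .0565
python3 - <<'E'
from h import *
p=camera("scene");z=get_state()["tcp_pos"][2]-.0485
cv2.imwrite("pics/g3.png",cv2.resize(p["frame"][160:280,190:350],(800,600),interpolation=cv2.INTER_CUBIC))
print(((proj(p,[.507,-.0937,z])+.5-[190,160])*5).round(),((proj(p,[.507,-.0937,z+.105])+.5-[190,160])*5).round())
E
```

```text
time: 14.38
tcp_pos: [0.5045, -0.094, 0.1478]
orientation: [-3.141, -0.001, 2.734]
wrist_force: [0.2, 0.6, -1.6]
gripper_width: 0.517
grip_force: 30.0
t 14.38 tcp [ 0.5045 -0.094   0.1478] rpy [-3.141e+00 -1.000e-03  2.734e+00] units [-0.05  0.03  2.28] F [ 0.2  0.6 -1.6] 0.5168699683713861
[205. 258.] [197. 141.]
```

View pics/g3.png

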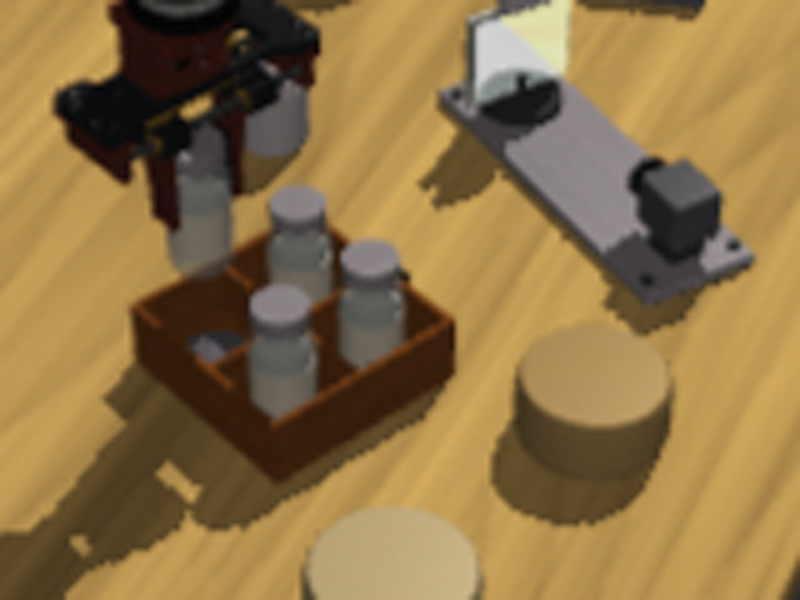

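```bash
python3 -m jog '[0,0,0,-0.08,0,0.5,40, 0,0,0,0,0,0.7,40, 0,0,0,0,0,0.6,40, 0,0,0,0,0,0.25,40, 0,0,0,0,0,0,40, 0,0,0,0,0,0,40]'; python3 w.py .507 -.0937 .0565
```

```text
time: 15.18
tcp_pos: [0.5083, -0.0966, 0.0674]
orientation: [3.141, 0.001, 2.731]
wrist_force: [0.2, 0.1, -1.2]
gripper_width: 0.521
grip_force: 30.0
t 15.18 tcp [ 0.5083 -0.0966  0.0674] rpy [3.141e+00 1.000e-03 2.731e+00] units [0.06 0.05 0.27] F [ 0.2  0.1 -1.2] 0.5212645424842777
```

```bash
python3 -m jog '[0,0,0,0.05,0.05,0.12,40, 0,0,0,0,0,0.1,40, 0,0,0,0,0,0.06,40, 0,0,0,0,0,0,40]'; python3 w.py .507 -.0937 .0565
```

```text
time: 15.68
tcp_pos: [0.5072, -0.0934, 0.0568]
orientation: [3.14, 0.0, 2.731]
wrist_force: [-4.5, 2.2, 16.9]
gripper_width: 0.517
grip_force: 30.0
t 15.68 tcp [ 0.5072 -0.0934  0.0568] rpy [3.14  0.    2.731] units [ 0.   -0.01  0.01] F [-4.5  2.2 16.9] 0.5170577602237322
```

```bash
python3 -m jog '[0,0,0,0,0,-0.03,40, 0,0,0,0,0,0,62, 0,0,0,0,0,0,62, 0,0,0,0,0,0,62, 0,0,0,0,0,-0.6,62, 0,0,0,0,0,-1,62, 0,0,0,0,0,-1,62, 0,0,0,0,0,-1,62, 0,0,0,0,0,-0.6,62, 0,0,0,0,0,0,62]'; python3 w.py .591 .272 .22
python3 - <<'E'
from h import *
p=camera("scene")
for r in cut_out("jar_a",p):print(round(r["confidence"],2),np.round(r["box"],1))
for X in([.5808,-.1272],[.507,-.0937]):print(proj(p,[*X,.008]),proj(p,[*X,.113]))
for r in place_of("jar_a",p):print(round(r["confidence"],2),np.round(r["uv"],1))
cv2.imwrite("pics/g4.png",cv2.resize(p["frame"][160:280,190:350],(800,600),interpolation=cv2.INTER_CUBIC))
E
```

```text
time: 16.92
tcp_pos: [0.5078, -0.0935, 0.2261]
orientation: [3.14, 0.003, 2.732]
wrist_force: [-0.4, -0.2, -0.3]
gripper_width: 0.703
grip_force: 0.0
t 16.93 tcp [ 0.5078 -0.0935  0.2261] rpy [3.140e+00 3.000e-03 2.732e+00] units [1.73 9.21 0.15] F [-0.4 -0.2 -0.3] 0.7025372729295358
0.82 [221.9 206.3 234.7 232.1]
0.71 [254.3 206.3 270.1 230.3]
0.55 [242.2 191.5 256.7 219.3]
0.52 [279.7 153.5 339.4 222.3]
[245.8510146 242.170502 ] [244.80215364 219.96129226]
[231.94103463 230.27718206] [230.38943191 208.24681306]
0.71 [242.3 243.8]
0.68 [231.9 229.2]
0.64 [319.3 193.9]
0.56 [262.5 232.5]
0.54 [250.  217.9]
```

View pics/g4.png

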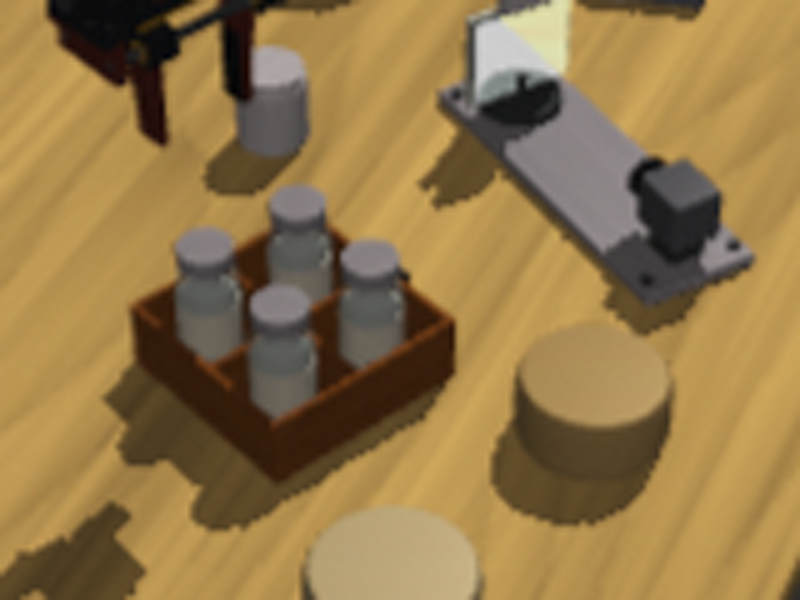

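All four jars stand upright in the crate: loose ones now at (207,295) and (283,350), the original two at (300,240) and (371,300). On to the mirror.

```bash
python3 -m jog '[0,0,0,0.1,0.6,0,62, 0,0,0,0.18,1,0,62, 0,0,0,0.18,1,0,62, 0,0,0,0.18,1,0,62, 0,0,0,0.18,1,0,62, 0,0,0,0.18,1,0,62, 0,0,0,0.18,1,0,62, 0,0,0,0.18,1,0,62, 0,0,0,0.18,1,0,62, 0,0,0,0.18,0.6,0,62]'
python3 -m jog '[0,0,1,0,0,0,62, 0,0,1,0,0,0,62, 0,0,1,0,0,0,62, 0,0,1,0,0,0,62, 0,0,1,0,0,0,62, 0,0,1,0,0,0,62, 0,0,1,0,0,0,62, 0,0,1,0,0,0,62, 0,0,1,0,0,0,62, 0,0,1,0,0,0,62]'
python3 w.py .591 .272 .112
python3 -c "
from h import *
print(get_state()['joints'].round(2))
p=camera('top')
for t,z in(('mirror_grip',.13),('camera_lens',.054)):
  for v in(p,camera('scene')):print(t,[(round(r['confidence'],2),at(v,r['uv'],z)[:2].round(4)) for r in place_of(t,v)[:2]])"
```

```text
time: 18.32
tcp_pos: [0.5896, 0.2734, 0.2226]
orientation: [-3.139, -0.002, 2.733]
wrist_force: [1.2, -0.9, -0.0]
gripper_width: 0.704
grip_force: 0.0
time: 19.58
tcp_pos: [0.5898, 0.2706, 0.2238]
orientation: [-3.141, 0.002, 0.98]
wrist_force: [0.3, 0.4, 0.7]
gripper_width: 0.701
grip_force: 0.0
t 19.57 tcp [0.5898 0.2706 0.2238] rpy [-3.141e+00  2.000e-03  9.800e-01] units [0.05 0.01 2.79] F [0.3 0.4 0.7] 0.7010495584578942
[-1.11  0.56  0.86  1.66 -0.46  1.14 -0.72]
mirror_grip [(0.63, array([0.592, 0.275])), (0.37, array([0.4197, 0.1405]))]
mirror_grip [(0.96, array([0.607 , 0.2695]))]
camera_lens [(0.94, array([0.7292, 0.1686]))]
camera_lens [(0.6, array([0.7391, 0.1611])), (0.35, array([0.6142, 0.2728]))]
```

```bash
python3 -m jog '[0,0,0.1,0.05,0,0.6,62, 0,0,0,0,0,0.9,62, 0,0,0,0,0,0.8,62, 0,0,0,0,0,0.4,62, 0,0,0,0,0,0,62]'; python3 w.py .591 .272 .113
python3 - <<'E'
from h import *
p=camera("scene");q=camera("top")
a=cv2.resize(p["frame"][130:220,260:350],(400,400),interpolation=cv2.INTER_CUBIC)
b=cv2.resize(q["frame"][130:220,110:200],(400,400),interpolation=cv2.INTER_CUBIC)
cv2.imwrite("pics/m1.png",np.hstack([a,b]))
E
```

```text
time: 20.55
tcp_pos: [0.591, 0.2729, 0.116]
orientation: [-3.141, 0.001, 0.969]
wrist_force: [0.9, -0.0, 0.2]
gripper_width: 0.706
grip_force: 0.0
t 20.55 tcp [0.591  0.2729 0.116 ] rpy [-3.141e+00  1.000e-03  9.690e-01] units [-0.02  0.01  0.08] F [ 0.9 -0.   0.2] 0.7062152043796162
```

View pics/m1.png

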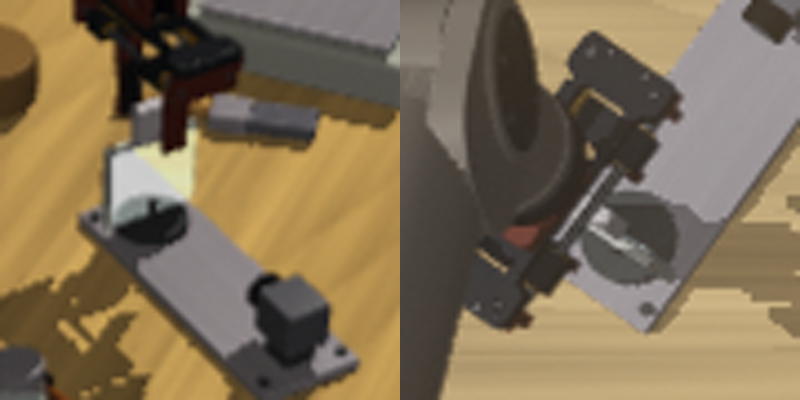

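The bar (150,120, left half) sits between the fingers (125,100) and (178,130). Closing.

```bash
python3 -m jog '[0,0,0,0,0,0,30, 0,0,0,0,0,0,8, 0,0,0,0,0,0,8, 0,0,0,0,0,0,8, 0,0,0,0,0,0,8, 0,0,0,0,0,0,8]'; python3 w.py .591 .272 .113; python3 -c "
from math import *
x,y=.591,.272
for s in(-.606,-.62):
  l=(x+.172*cos(s),y+.172*sin(s));t=atan2(.0104-y,.5985-x);b=(s+t)/2;print(s,t,'mirror',s-b,'tool yaw',b+pi/2)"
```

```text
time: 21.4
tcp_pos: [0.5921, 0.2726, 0.1167]
orientation: [3.14, -0.0, 0.968]
wrist_force: [4.6, -1.1, -2.2]
gripper_width: 0.157
grip_force: 30.0
t 21.4 tcp [0.5921 0.2726 0.1167] rpy [ 3.14  -0.     0.968] units [-0.03 -0.01  0.09] F [ 4.6 -1.1 -2.2] 0.15745507483400273
-0.606 -1.542134453209194 mirror 0.468067226604597 tool yaw 0.4967291001902996
-0.62 -1.542134453209194 mirror 0.4610672266045971 tool yaw 0.48972910019029947
```

```bash
python3 -m jog '[0,0,0.2,0,0,0,8, 0,0,0.4,0,0,0,8, 0,0,0.5,0,0,0,8, 0,0,0.5,0,0,0,8, 0,0,0.5,0,0,0,8, 0,0,0.4,0,0,0,8, 0,0,0.2,0,0,0,8, 0,0,0,0,0,0,8, 0,0,0,0,0,0,8]'; python3 w.py .5915 .2725 .113
python3 - <<'E'
from h import *
p=camera("scene");q=camera("top")
a=cv2.resize(p["frame"][130:220,260:350],(400,400),interpolation=cv2.INTER_CUBIC)
b=cv2.resize(q["frame"][130:220,110:200],(400,400),interpolation=cv2.INTER_CUBIC)
cv2.imwrite("pics/m2.png",np.hstack([a,b]))
E
```

```text
time: 22.52
tcp_pos: [0.591, 0.2738, 0.1167]
orientation: [-3.141, 0.0, 0.499]
wrist_force: [-1.4, 1.7, 0.8]
gripper_width: 0.157
grip_force: 30.0
t 22.52 tcp [0.591  0.2738 0.1167] rpy [-3.141  0.     0.499] units [-0.01  0.04  0.09] F [-1.4  1.7  0.8] 0.15695739254827687
```

View pics/m2.png

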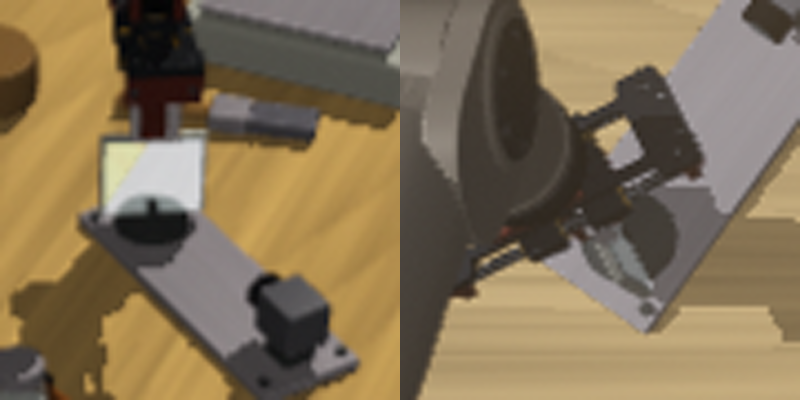

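```bash
python3 -m jog '[0,0,0.05,0,0,0,8, 0,0,0,0,0,0,8, 0,0,0,0,0,0,8, 0,0,0,0,0,0,8]'; python3 w.py .5915 .2725 .113; python3 -c "
from station import *
print(close_job())"
```

```text
time: 23.12
tcp_pos: [0.591, 0.2738, 0.1166]
orientation: [-3.141, 0.0, 0.49]
wrist_force: [-2.6, 3.9, 2.5]
gripper_width: 0.157
grip_force: 30.0
t 23.12 tcp [0.591  0.2738 0.1166] rpy [-3.141  0.     0.49 ] units [-0.    0.03  0.09] F [-2.6  3.9  2.5] 0.15744910915311439
the job is handed in; nothing more can be done
None
```

I handed the job in at about 23 s. Both jars were set down upright on the felt pads and released, and the gripper was holding the mirror about 0.48 rad from rest, at the angle I worked out for the tag; `close_job` gave no verdict, and I did not check the tag's reflection in a picture.

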